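Plug the gas-sampling port and prove the latch with a tug

TASK

Take the red plug from the grey stand, push it down into the open port of the sprung aluminium manifold until it latches fully home, pressing with no more than 20 N. Then pull it straight up to 12 N (anything from 9 to 16 N, never over 20 N) and keep that pull steady for one second to prove that the latch holds it; let go with the plug still latched upright in the port, and leave the other things where they stand.

Things in the scene. Friction and masses are not known exactly. Their poses are not given: they have to be found in the camera images.
- red_plug: The loose plug to fit, 75 mm long, about 60 g, upright in either hole of the stand. Origin: centre of its lower tip, z up its axis. From the tip up: brass nose cone 6 to 16 mm diameter (0-9 mm), 16 mm land ending in a flat shoulder (10 mm), 9 mm groove (10-20), 16 mm stem (20-36), 34 mm steel flange (36-41), red knob 26 mm diameter (41-75 mm) to grip. Axially symmetric.
- red_plug_flange (a point): Point on the red plug's axis at the underside of its flange, 36 mm above the tip; it meets the port point when the plug is fully home. Once latched the plug has free axial play of 1 to 4 mm, different each time, then its shoulder bears on the jaws and holds firmly: the permitted pull cannot draw it out.
- blue_plug: A plug of the same shape with a blue knob, standing in the stand's other hole, 90 mm away; to be left alone. Origin at its tip, z up.
- stand: Grey plastic stand fixed to the worktop, 160 (its x) x 64 (its y) x 40 mm high, with two vertical 19 mm through holes at x = -45 and +45 mm; the plugs' flanges rest on its top. Origin: centre of its underside.
- head: Aluminium manifold block, 64 (its x) x 110 (its y) x 46 mm, round gauge on its -x face, brass fittings on its y ends. It floats level on spring mounts over the foot and moves only up and down, stiffly: one or two millimetres under 12 N, at most 4 mm each way. Origin: centre of its underside, 24 mm above the worktop at rest.
- port (a point): Centre of the port mouth in the block's top face, 46 mm above its underside, 70 mm above the worktop at rest, inside a thin blue ring; z up. Vertical through bore, 19 mm diameter, 3 mm chamfer. Hidden sprung jaws in the bore snap into the plug's groove: pushing past them takes about 5 to 10 N, and the plug is home when its flange sits on the block.
- vial_green: Bystander: white reagent vial with a green label, 23 mm diameter, 50 mm high, loose, origin at its base.
- vial_violet: Bystander: white reagent vial with a violet label, 23 mm diameter, 50 mm high, loose, origin at its base.
- timer: Bystander: white countdown timer, 62 x 62 x 19 mm, loose, origin at its underside.
- marker: Bystander: grey and black marker pen, 137 mm long, 11 mm thick, lying loose, origin at its underside.
- manifold: Dark steel foot under the block, 100 x 150 x 8 mm, fixed to the worktop, with the block's yaw. Origin: centre of its underside, straight below the port.

How it is judged:
By the outcome, as a careful person would: the job done as asked, in the order asked, and still so for the second after the job is handed in, with the robot touching nothing.
It also fails if it takes over 72 s, if anything falls off the work surface, if the arm or the gripper's body presses on something with over 40 N, if the wrist force passes 120 N, or if a joint passes its speed limit or range.

ROBOT

A 7-joint arm with a two-finger parallel gripper is mounted at the origin on a cart in front of the work surface, level with it; the furniture and walls round the work are solid. World frame = base frame: x ahead of the robot, y to its left, z up, the work surface at z = 0. Lengths are in m, angles in degrees, forces in N, time in s.
With the tool pointing down it reaches from about 0.425 to 0.875 m from the base axis. Payload 4.7 kg.
Tool frame: the origin (TCP) lies between the finger pads; the fingertips stand 8 mm ahead of it and the grasp point (between the pads) lies 11 mm behind it (env.tip_extent is the distance from the TCP to the fingertips, in m); z points along the fingers, y is the line along which they close (so a half turn about z gives the same grasp; the last joint's range is limited). The gripper opens to 87 mm and grips with 3 to 60 N. Pads are 19 mm wide; open, the fingers measure 117 mm over their backs; the gripper's body (75 mm by 190 mm) begins 51 mm behind the grasp point.
Start: joints at [71.625, 18.392, -4.016, 83.108, 1.295, 78.541, -3.26], TCP at [0.214, -0.614, 0.231] pointing down, gripper open.
Joint ranges: [-163.93, 163.93], [-17.29, 119.83], [-79.2, 71.16], [3.27, 140.29], [-89.18, 269.18], [5.43, 117.66], [-154.24, 154.24]. Speed limits (degrees/s): [147.25, 147.25, 180, 180, 180, 180, 180].

INTERFACE

Orientations are given as [roll, pitch, yaw] about the fixed x, y, z axes, in that order (R = Rz(yaw) Ry(pitch) Rx(roll)).
In Python, from cell import sensors, vision, workorder, env gives the robot as it stands.
- The arm moves only by the tool drive_tool, never from a script. Its argument "moves" is a list of rows, each an object of numbers: "x", "y", "z": the shift along the tool's x, y, z in mm; "rx", "ry", "rz": the turn, a rotation vector about the tool's x, y, z in rad; "fingers": the closure, from -1 (fully open) to 1 (shut). In form: [{"x": .., "y": .., "z": .., "rx": .., "ry": .., "rz": .., "fingers": ..}, ...]. A call has 1 to 20 rows; each row is the pose to reach, as a shift and turn from the pose commanded when the call began, along the tool's axes at that moment; what a row does not reach only later rows make up. A row lasts 1/8 s, in which the tool goes at most 62.5 mm and 10.7 degrees, less where a joint would pass 70% of its speed; a pose out of reach is approached as far as the arm can. A call with a gripper value outside its range is refused whole. The fingers move at their own pace and stop on an object; "force" is the grip in N (left out, the last holds). Time passes only in rows, so rows that repeat a pose let the fingers close. It gives the time, the measured TCP pose, the force, the opening and the grip force at its end, in the units of the state.
- sensors.get_obs(): the state, without advancing time (a new reading comes with each control period).
- vision.read_camera(name): name is "scene" or "top" or "wrist"; returns a dict with "image" (420x560x3 uint8, red, green, blue), "fx", "fy", "cx", "cy" (pixels), "k1" (the pictures are not rectified: a ray, as slopes to the right and down, at radius r is drawn at 1 + k1 r^2 times it, then the intrinsics apply), "R" (3x3) and "t" (3): a world point X has camera coordinates R X + t. Camera axes: x right, y down, z forward; pixel columns grow to the right and rows downward; lengths in m; the calibration is good to about 2 mm. A picture is of the moment at which its call begins. There is no depth.
- workorder.sign_off(): hands the job in; it is judged then, once.
The state is a dict: "time_s": time; "qpos": joint angles; "joint_velocities": joint speeds; "effort": joint torques, N m; "tool_pos": TCP position; "tool_rot": TCP orientation; "force": force on the tool from outside, world axes, zero at the start; "wrist_torque": the same for the moment, N m; "grip_width": finger opening in m; "grasp_force": force on a finger pad.
Only numpy, scipy, OpenCV 4.12 (cv2) and the standard library are available. Lean on these libraries where they do the work, as an engineer would, in place of code of your own. Each camera call takes 0.05 s, during which the arm holds its last target. There are 200 camera calls.

## Working session

There is one attempt and no reset: what is moved stays moved. The work goes in short steps, Python scripts to look and compute and a tool call to move; the robot and the scene stay as the last step left them, time stands still between calls to the robot, and variables do not carry over. Pictures are saved under pics/ and viewed, at most 13 in all, crops included, and the job is handed in when it is done.

Besides the shell and the picture viewer there is one more tool, called after "Emit:" in YAML: its name, and indented under it one key for each argument. drive_tool: Moves the arm, as the interface text tells. Its arguments: {"type":"object","properties":{"moves":{"type":"array"},"force":{"type":"number"}},"required":["moves"]}

```bash
mkdir -p pics; ls; python3 - <<'E'
from cell import sensors, vision, env
import cv2
o=sensors.get_obs(); print(o)
for n in ["scene","top"]:
    c=vision.read_camera(n); cv2.imwrite(f"pics/{n}0.png",c["image"][...,::-1]); print(n,{k:v for k,v in c.items() if k!="image"})
E
```

```text
pics
{'time_s': 0.0, 'qpos': array([71.62259795, 18.43807671, -4.0149865 , 83.17574118,  1.29547711,
       78.54033065, -3.26181099]), 'joint_velocities': array([ 0.18433579,  0.00649079,  0.12889385, -0.10765722,  0.10934117,
       -0.03448194,  0.05088861]), 'effort': array([ 8.41359656e-05, -4.91288352e+01, -4.03519431e-01, -3.12532532e+01,
       -6.37794798e-02,  4.37053211e-02,  2.15193263e-04]), 'tool_pos': array([ 0.21337127, -0.61340659,  0.22946521]), 'tool_rot': array([-1.79891120e+02,  6.43758607e-03,  1.91849434e+01]), 'force': array([-0.70857818,  0.20361579,  0.34815149]), 'wrist_torque': array([-0.02072946,  0.01969201, -0.03588935]), 'grasp_force': 0.0, 'grip_width': 0.08664358913025744}
scene {'fx': 380.69422261195774, 'fy': 380.69422261195774, 'cx': 280.75825283685253, 'cy': 206.8167555615507, 'k1': 0.02353520851479111, 'R': array([[ 0.52713432, -0.84978032,  0.0016786 ],
       [-0.38546881, -0.24087286, -0.8907267 ],
       [ 0.75732635,  0.46888557, -0.45453616]]), 't': array([-0.30016999,  0.27592181,  0.47891739])}
top {'fx': 540.3584717298548, 'fy': 540.3584717298548, 'cx': 288.11993597579726, 'cy': 200.12499451397545, 'k1': -0.08467992415690336, 'R': array([[-0.16323205, -0.98655298, -0.00827689],
       [-0.79664284,  0.13674977, -0.58877813],
       [ 0.58199269, -0.08951373, -0.80825231]]), 't': array([0.11265896, 0.5137338 , 1.33136997])}
```

View pics/scene0.png

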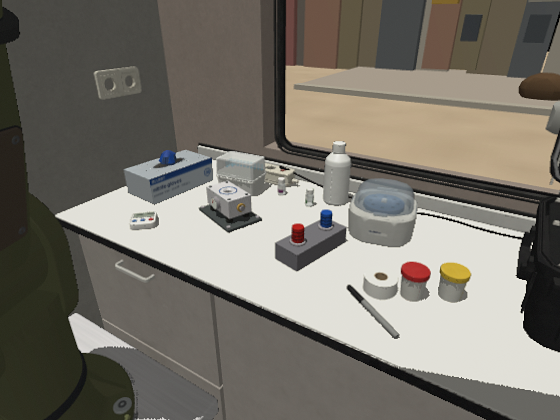

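View pics/top0.png

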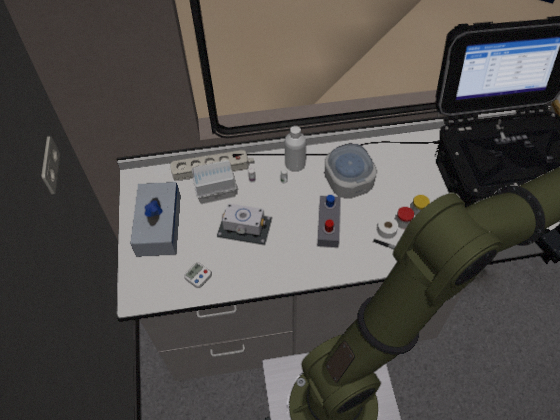

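Scene: red knob (298,234), blue (326,218), port ring (228,190). Top: red knob (329,226), blue (330,201), port ring (243,214), marker (385,243) partly hidden by the arm.

```bash
cat > h.py <<'E'
import numpy as np, cv2
from cell import sensors, vision, env
def ray(c,uv):
    d=np.array([(uv[0]-c["cx"])/c["fx"],(uv[1]-c["cy"])/c["fy"]]); s=d.copy()
    for _ in range(20): s=d/(1+c["k1"]*(s@s))
    v=c["R"].T@np.array([s[0],s[1],1.]); return -c["R"].T@c["t"], v/np.linalg.norm(v)
def plane(c,uv,z):
    o,v=ray(c,uv); return o+v*(z-o[2])/v[2]
def proj(c,X):
    p=c["R"]@np.asarray(X)+c["t"]; s=p[:2]/p[2]; s=s*(1+c["k1"]*(s@s))
    return np.array([c["fx"]*s[0]+c["cx"],c["fy"]*s[1]+c["cy"]])
def tri(r):
    A=sum(np.eye(3)-np.outer(v,v) for o,v in r); b=sum((np.eye(3)-np.outer(v,v))@o for o,v in r)
    return np.linalg.solve(A,b)
def blobs(im,kind,minarea=15):
    a=im.astype(int); R,G,B=a[...,0],a[...,1],a[...,2]
    m=(R>2*G+20)&(R>2*B+20)&(R>60) if kind=="red" else (B>1.6*R+15)&(B>1.25*G+10)
    n,l,s,ce=cv2.connectedComponentsWithStats(m.astype(np.uint8))
    return [(s[i],ce[i]) for i in range(1,n) if s[i][4]>=minarea],l
E
python3 - <<'E'
from h import *
C={n:vision.read_camera(n) for n in["scene","top"]}
for n,c in C.items():
    for k in["red","blue"]:
        for s,ce in blobs(c["image"],k,8)[0]: 
            if s[4]<900: print(n,k,s,ce.round(1),[plane(c,ce,z).round(3)[:2] for z in(.062,.070)])
S=C["scene"]["image"][170:280,180:360];T=C["top"]["image"][180:280,180:360]
cv2.imwrite("pics/crop1.png",np.vstack([cv2.resize(x,(720,290),interpolation=cv2.INTER_CUBIC) if i else cv2.resize(x,(500,305),interpolation=cv2.INTER_CUBIC)[:, :].copy() if 0 else cv2.resize(x,(720,290),interpolation=cv2.INTER_CUBIC) for i,x in enumerate([S,T])])[...,::-1])
E
```

```text
scene red [292 224  12  19 197] [297.6 233.1] [array([ 0.489, -0.09 ]), array([ 0.478, -0.097])]
scene red [401 262  29  20 443] [415.1 271.7] [array([ 0.485, -0.327]), array([ 0.473, -0.329])]
scene blue [159 150  17  15 187] [167.4 157.3] [array([0.673, 0.478]), array([0.657, 0.46 ])]
scene blue [162 158  50  23 225] [187.1 168.8] [array([0.634, 0.357]), array([0.619, 0.342])]
scene blue [150 176  13   9  25] [154.2 179.7] [array([0.528, 0.374]), array([0.515, 0.359])]
scene blue [321 210  11  18 175] [325.8 218.2] [array([ 0.577, -0.111]), array([ 0.564, -0.117])]
top red [398 207  16  14 180] [405.4 213.6] [array([ 0.494, -0.321]), array([ 0.489, -0.318])]
top red [325 220   9   8  55] [328.9 223.5] [array([ 0.498, -0.09 ]), array([ 0.493, -0.088])]
top blue [465  37  95  15 606] [512.8  43.7] [array([ 1.2  , -0.976]), array([ 1.191, -0.969])]
top blue [491  46  65  10 229] [524.4  50.2] [array([ 1.156, -1.006]), array([ 1.147, -0.999])]
top blue [466  53  22   6 101] [476.2  55.4] [array([ 1.154, -0.804]), array([ 1.144, -0.798])]
top blue [456  88  90  12 194] [499.2  93.2] [array([ 0.94 , -0.808]), array([ 0.933, -0.802])]
top blue [326 195   9  12  79] [329.9 200.1] [array([ 0.58, -0.11]), array([ 0.575, -0.108])]
top blue [145 201  17  16 189] [152.4 208.8] [array([0.639, 0.421]), array([0.633, 0.42 ])]
top blue [199 275   4   3   8] [200.5 276. ] [array([0.388, 0.294]), array([0.383, 0.293])]
```

View pics/crop1.png

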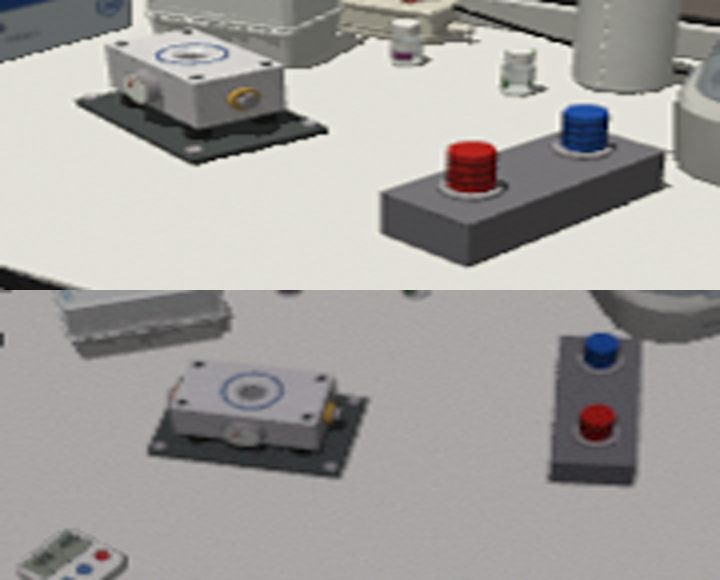

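```bash
cat >> h.py <<'E'
def rot(): 
    from scipy.spatial.transform import Rotation as Ro
    return Ro.from_euler("xyz",sensors.get_obs()["tool_rot"],degrees=True).as_matrix()
def shift(X): # tool-axis shift in mm to bring TCP to X
    o=sensors.get_obs(); return (rot().T@(np.asarray(X)-o["tool_pos"])*1000).round(1)
E
python3 - <<'E'
from h import *
C={n:vision.read_camera(n) for n in["scene","top"]}
r=[(C["scene"],(227.5,190.5)),(C["top"],(243,214.5))]
print([plane(c,p,.07).round(4) for c,p in r],tri([ray(c,p) for c,p in r]).round(4))
r=[(C["scene"],(297.6,233.1)),(C["top"],(328.9,223.5))]
print(tri([ray(c,p) for c,p in r]).round(4))
print(shift([.495,-.09,.23]))
E
```

```text
[array([0.564 , 0.1523, 0.07  ]), array([0.5665, 0.1546, 0.07  ])] [0.5673 0.1548 0.0684]
[ 0.4969 -0.0884  0.0594]
[ 4.380e+02 -4.022e+02  4.000e-01]
```

Emit:
drive_tool:
  moves:
    - {"x": 15, "y": -14}
    - {"x": 45, "y": -41}
    - {"x": 80, "y": -73}
    - {"x": 115, "y": -106}
    - {"x": 150, "y": -138}
    - {"x": 185, "y": -170}
    - {"x": 220, "y": -202}
    - {"x": 255, "y": -234}
    - {"x": 290, "y": -266}
    - {"x": 325, "y": -298}
    - {"x": 360, "y": -331}
    - {"x": 395, "y": -363}
    - {"x": 425, "y": -390}
    - {"x": 438, "y": -402}
    - {"x": 438, "y": -402}
    - {"x": 438, "y": -402}

```text
invalid input at $.moves[0]: expected keys x, y, z, rx, ry, rz, fingers
```

```bash
python3 - <<'E'
from h import *
o=sensors.get_obs(); print({k:np.round(o[k],3) for k in("time_s","qpos","tool_pos","tool_rot","force")})
c=vision.read_camera("wrist"); cv2.imwrite("pics/w1.png",c["image"][...,::-1])
print("cam",-c["R"].T@c["t"],c["R"][2])
for k in("red","blue"):
  for s,ce in blobs(c["image"],k,100)[0]: print(k,s,ce,plane(c,ce,.079))
E
```

```text
{'time_s': np.float64(0.3), 'qpos': array([71.627, 18.408, -4.017, 83.131,  1.295, 78.541, -3.259]), 'tool_pos': array([ 0.213, -0.614,  0.23 ]), 'tool_rot': array([-1.79965e+02,  3.00000e-03,  1.91840e+01]), 'force': array([-0.167,  0.228, -0.342])}
cam [ 0.2774732  -0.59043772  0.38614082] [-0.23876564 -0.08204629 -0.96760497]
```

View pics/w1.png

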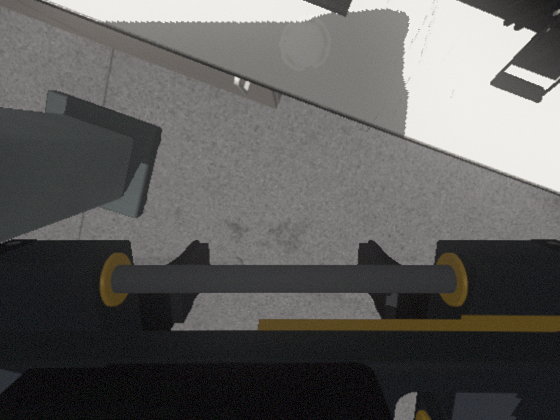

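The wrist view showed the start position, with the fingers at about (190,280) and (375,280); the move was refused because every key is required.

Emit:
drive_tool:
  moves:
    - {"x": 15, "y": -14, "z": 0, "rx": 0, "ry": 0, "rz": 0, "fingers": -1}
    - {"x": 45, "y": -41, "z": 0, "rx": 0, "ry": 0, "rz": 0, "fingers": -1}
    - {"x": 80, "y": -73, "z": 0, "rx": 0, "ry": 0, "rz": 0, "fingers": -1}
    - {"x": 115, "y": -106, "z": 0, "rx": 0, "ry": 0, "rz": 0, "fingers": -1}
    - {"x": 150, "y": -138, "z": 0, "rx": 0, "ry": 0, "rz": 0, "fingers": -1}
    - {"x": 185, "y": -170, "z": 0, "rx": 0, "ry": 0, "rz": 0, "fingers": -1}
    - {"x": 220, "y": -202, "z": 0, "rx": 0, "ry": 0, "rz": 0, "fingers": -1}
    - {"x": 255, "y": -234, "z": 0, "rx": 0, "ry": 0, "rz": 0, "fingers": -1}
    - {"x": 290, "y": -266, "z": 0, "rx": 0, "ry": 0, "rz": 0, "fingers": -1}
    - {"x": 325, "y": -298, "z": 0, "rx": 0, "ry": 0, "rz": 0, "fingers": -1}
    - {"x": 360, "y": -331, "z": 0, "rx": 0, "ry": 0, "rz": 0, "fingers": -1}
    - {"x": 395, "y": -363, "z": 0, "rx": 0, "ry": 0, "rz": 0, "fingers": -1}
    - {"x": 425, "y": -390, "z": 0, "rx": 0, "ry": 0, "rz": 0, "fingers": -1}
    - {"x": 438, "y": -402, "z": 0, "rx": 0, "ry": 0, "rz": 0, "fingers": -1}
    - {"x": 438, "y": -402, "z": 0, "rx": 0, "ry": 0, "rz": 0, "fingers": -1}
    - {"x": 438, "y": -402, "z": 0, "rx": 0, "ry": 0, "rz": 0, "fingers": -1}

```text
time_s: 2.35
tool_pos: [0.4944, -0.0909, 0.2305]
tool_rot: [180.0, 0.0, 19.1]
force: [-0.8, 0.3, 0.4]
grip_width: 0.0873
grasp_force: 0.0
```

```bash
python3 - <<'E'
from h import *
o=sensors.get_obs(); print({k:np.round(o[k],3) for k in("time_s","qpos","tool_pos","tool_rot","force")})
c=vision.read_camera("wrist"); cv2.imwrite("pics/w2.png",c["image"][...,::-1])
print("cam",-c["R"].T@c["t"],c["R"][2])
for k in("red","blue"):
  for s,ce in blobs(c["image"],k,100)[0]: print(k,s,ce,plane(c,ce,.079))
E
```

```text
{'time_s': np.float64(2.35), 'qpos': array([ 39.879,   1.889, -32.964, 102.598,   1.122,  75.844, -64.197]), 'tool_pos': array([ 0.494, -0.091,  0.23 ]), 'tool_rot': array([1.79957e+02, 4.90000e-02, 1.91490e+01]), 'force': array([-0.822,  0.268,  0.409])}
cam [ 0.55843368 -0.0673588   0.38633423] [-0.23913512 -0.08340936 -0.96739716]
blue [317 120  25  25 467] [329.04496788 132.10492505] [ 0.57769915 -0.10923267  0.079     ]
```

View pics/w2.png

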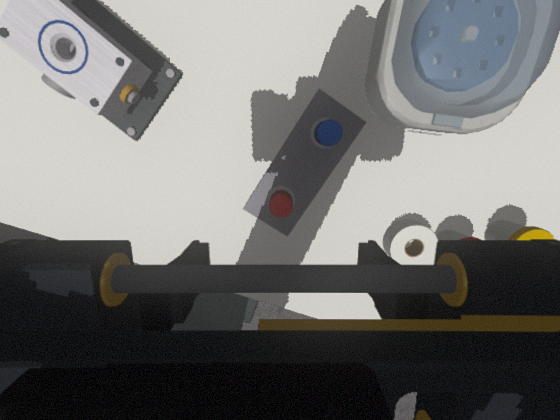

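Wrist view: red knob at (280,203), blue (329,132), port ring (63,47) with bore (65,47).

```bash
cat >> h.py <<'E'
def ellip(c,box,f):
    x0,y0,x1,y1=box; a=c["image"][y0:y1,x0:x1].astype(int); m=f(a[...,0],a[...,1],a[...,2]).astype(np.uint8)
    k=cv2.findContours(m,cv2.RETR_EXTERNAL,cv2.CHAIN_APPROX_NONE)[0]; k=max(k,key=len)
    e=cv2.fitEllipse(k); return np.array(e[0])+[x0,y0],e[1]
E
python3 - <<'E'
from h import *
c=vision.read_camera("wrist")
e,ax=ellip(c,(255,180,310,235),lambda R,G,B:(R>1.6*G)&(R>1.6*B)&(R>30)); print("red",e,ax,plane(c,e,.077),plane(c,e,.079))
e,ax=ellip(c,(300,105,360,160),lambda R,G,B:(B>1.6*R)&(B>1.2*G)&(B>30)); print("blue",e,ax,plane(c,e,.079))
e,ax=ellip(c,(30,10,100,85),lambda R,G,B:(B>1.3*R+10)); print("ring",e,ax,plane(c,e,.07))
X=plane(c,(280,203),.077)
E
```

```text
red [280.14096642 205.22115517] (22.276029586791992, 22.546096801757812) [ 0.49042719 -0.08792016  0.077     ] [ 0.49086704 -0.08779043  0.079     ]
blue [328.5106144  132.07906723] (24.392780303955078, 25.498085021972656) [ 0.57757101 -0.10919778  0.079     ]
ring [62.12653732 46.70067978] (44.53438186645508, 56.134483337402344) [0.56726344 0.15749113 0.07      ]
```

Emit:
drive_tool:
  moves:
    - {"x": -2.4, "y": -3.8, "z": 10, "rx": 0, "ry": 0, "rz": 0, "fingers": -1}
    - {"x": -2.4, "y": -3.8, "z": 40, "rx": 0, "ry": 0, "rz": 0, "fingers": -1}
    - {"x": -2.4, "y": -3.8, "z": 75, "rx": 0, "ry": 0, "rz": 0, "fingers": -1}
    - {"x": -2.4, "y": -3.8, "z": 105, "rx": 0, "ry": 0, "rz": 0, "fingers": -1}
    - {"x": -2.4, "y": -3.8, "z": 110, "rx": 0, "ry": 0, "rz": 0, "fingers": -1}
    - {"x": -2.4, "y": -3.8, "z": 110, "rx": 0, "ry": 0, "rz": 0, "fingers": -1}

```text
time_s: 3.2
tool_pos: [0.4916, -0.0877, 0.1208]
tool_rot: [-180.0, -0.0, 19.2]
force: [-0.2, 0.4, 0.0]
grip_width: 0.087
grasp_force: 0.0
```

```bash
python3 - <<'E'
from h import *
o=sensors.get_obs(); print({k:np.round(o[k],4) for k in("time_s","tool_pos","tool_rot","force")})
C={n:vision.read_camera(n) for n in["wrist","scene"]}; c=C["scene"]
a=c["image"][195:275,255:355]; 
p=np.hstack([cv2.resize(C["wrist"]["image"][180:420,80:480],(400,240)),cv2.resize(a,(400,320),interpolation=cv2.INTER_CUBIC)[:240]])
cv2.imwrite("pics/w3.png",p[...,::-1])
E
```

```text
{'time_s': np.float64(3.2), 'tool_pos': array([ 0.4916, -0.0877,  0.1208]), 'tool_rot': array([-1.799978e+02, -1.200000e-03,  1.916140e+01]), 'force': array([-0.2238,  0.4014,  0.0073])}
```

View pics/w3.png

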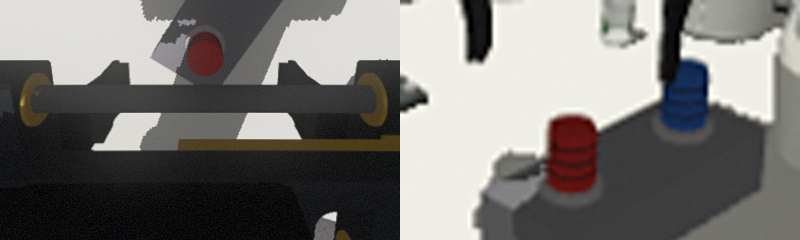

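Wrist crop: the red knob at (205,55) is centred between the fingers (130 and 280), with clear space around it.

```bash
python3 - <<'E'
from h import *
c=vision.read_camera("wrist")
e,ax=ellip(c,(250,195,320,260),lambda R,G,B:(R>1.6*G)&(R>1.6*B)&(R>60)); p=plane(c,e,.079);print(e,ax,p,shift([p[0],p[1],.056]))
E
```

```text
[284.15906525 235.60194016] (33.33953094482422, 43.22163391113281) [ 0.49306068 -0.08703084  0.079     ] [ 0.6 -0.6 65.9]
```

Emit:
drive_tool:
  force: 38
  moves:
    - {"x": 0, "y": -0.4, "z": 15, "rx": 0, "ry": 0, "rz": 0, "fingers": -1}
    - {"x": 0, "y": -0.4, "z": 35, "rx": 0, "ry": 0, "rz": 0, "fingers": -1}
    - {"x": 0, "y": -0.4, "z": 55, "rx": 0, "ry": 0, "rz": 0, "fingers": -1}
    - {"x": 0, "y": -0.4, "z": 64.5, "rx": 0, "ry": 0, "rz": 0, "fingers": -1}
    - {"x": 0, "y": -0.4, "z": 64.5, "rx": 0, "ry": 0, "rz": 0, "fingers": -1}
    - {"x": 0, "y": -0.4, "z": 64.5, "rx": 0, "ry": 0, "rz": 0, "fingers": 1}
    - {"x": 0, "y": -0.4, "z": 64.5, "rx": 0, "ry": 0, "rz": 0, "fingers": 1}
    - {"x": 0, "y": -0.4, "z": 64.5, "rx": 0, "ry": 0, "rz": 0, "fingers": 1}
    - {"x": 0, "y": -0.4, "z": 64.5, "rx": 0, "ry": 0, "rz": 0, "fingers": 1}
    - {"x": 0, "y": -0.4, "z": 64.5, "rx": 0, "ry": 0, "rz": 0, "fingers": 1}
    - {"x": 0, "y": -0.4, "z": 64.5, "rx": 0, "ry": 0, "rz": 0, "fingers": 1}
    - {"x": 0, "y": -0.4, "z": 64.5, "rx": 0, "ry": 0, "rz": 0, "fingers": 1}

```text
time_s: 4.85
tool_pos: [0.4915, -0.0872, 0.0561]
tool_rot: [180.0, -0.0, 19.2]
force: [-0.4, -0.2, -0.1]
grip_width: 0.0254
grasp_force: 38.4
```

Emit:
drive_tool:
  moves:
    - {"x": 0, "y": 0, "z": -3, "rx": 0, "ry": 0, "rz": 0, "fingers": 1}
    - {"x": 0, "y": 0, "z": -10, "rx": 0, "ry": 0, "rz": 0, "fingers": 1}
    - {"x": 0, "y": 0, "z": -25, "rx": 0, "ry": 0, "rz": 0, "fingers": 1}
    - {"x": 0, "y": 0, "z": -45, "rx": 0, "ry": 0, "rz": 0, "fingers": 1}
    - {"x": 0, "y": 0, "z": -70, "rx": 0, "ry": 0, "rz": 0, "fingers": 1}
    - {"x": 0, "y": 0, "z": -95, "rx": 0, "ry": 0, "rz": 0, "fingers": 1}
    - {"x": 0, "y": 0, "z": -110, "rx": 0, "ry": 0, "rz": 0, "fingers": 1}
    - {"x": 0, "y": 0, "z": -110, "rx": 0, "ry": 0, "rz": 0, "fingers": 1}

```text
time_s: 5.85
tool_pos: [0.4923, -0.0872, 0.1674]
tool_rot: [179.9, -0.1, 19.2]
force: [-0.1, -0.0, -1.1]
grip_width: 0.0252
grasp_force: 38.0
```

```bash
python3 - <<'E'
from h import *
o=sensors.get_obs(); print({k:np.round(o[k],4) for k in("time_s","tool_pos","force","grip_width")})
c=vision.read_camera("wrist")
e,ax=ellip(c,(0,0,120,120),lambda R,G,B:(B>1.3*R+10)); p=plane(c,e,.07); print("ring",e,ax,p, shift([p[0],p[1],.16]))
S=vision.read_camera("scene"); u,v=proj(S,o["tool_pos"]).astype(int); 
p=np.hstack([cv2.resize(c["image"],(400,300)),cv2.resize(S["image"][v-40:v+50,u-60:u+60],(400,300),interpolation=cv2.INTER_CUBIC)]); cv2.imwrite("pics/w4.png",p[...,::-1])
E
```

```text
{'time_s': np.float64(5.85), 'tool_pos': array([ 0.4923, -0.0872,  0.1674]), 'force': array([-0.0541, -0.0055, -1.1025]), 'grip_width': np.float64(0.0252)}
ring [ 7.78852081 21.48732567] (53.94367599487305, 68.62904357910156) [0.56679617 0.15648652 0.07      ] [ 151.1 -205.4    6.2]
```

View pics/w4.png

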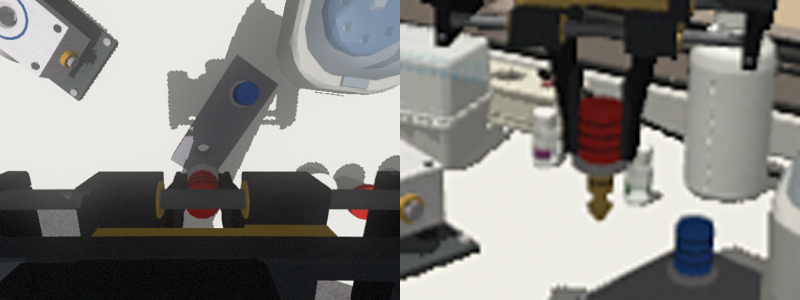

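The plug hangs upright in the fingers (scene crop: knob (600,130), nose (600,205)); the wrist view shows the port ring at upper left.

Emit:
drive_tool:
  moves:
    - {"x": 8, "y": -15, "z": 2, "rx": 0, "ry": 0, "rz": 0, "fingers": 1}
    - {"x": 22, "y": -42, "z": 4, "rx": 0, "ry": 0, "rz": 0, "fingers": 1}
    - {"x": 40, "y": -78, "z": 6, "rx": 0, "ry": 0, "rz": 0, "fingers": 1}
    - {"x": 58, "y": -114, "z": 6, "rx": 0, "ry": 0, "rz": 0, "fingers": 1}
    - {"x": 76, "y": -150, "z": 6, "rx": 0, "ry": 0, "rz": 0, "fingers": 1}
    - {"x": 92, "y": -180, "z": 6, "rx": 0, "ry": 0, "rz": 0, "fingers": 1}
    - {"x": 101, "y": -198, "z": 6, "rx": 0, "ry": 0, "rz": 0, "fingers": 1}
    - {"x": 105, "y": -205, "z": 6, "rx": 0, "ry": 0, "rz": 0, "fingers": 1}
    - {"x": 105, "y": -205, "z": 6, "rx": 0, "ry": 0, "rz": 0, "fingers": 1}
    - {"x": 105, "y": -205, "z": 6, "rx": 0, "ry": 0, "rz": 0, "fingers": 1}

```text
time_s: 7.2
tool_pos: [0.5232, 0.1398, 0.1597]
tool_rot: [180.0, 0.1, 19.1]
force: [-0.2, -0.5, -1.0]
grip_width: 0.0251
grasp_force: 38.0
```

```bash
python3 - <<'E'
from h import *
o=sensors.get_obs(); print({k:np.round(o[k],4) for k in("time_s","tool_pos","tool_rot","force","qpos")})
c=vision.read_camera("wrist")
e,ax=ellip(c,(180,60,400,235),lambda R,G,B:(B>1.3*R+10)); p=plane(c,e,.07); print("ring",e,ax,p, shift([p[0],p[1],.16]))
for z in(.036,.041,.058): print(z,proj(c,o["tool_pos"]+[0,0,-.052+z]))
S=vision.read_camera("scene"); T=vision.read_camera("top")
for n,k in(("scene",S),("top",T)):
    print(n,"tip expected",proj(k,o["tool_pos"]-[0,0,.052]),"knobmid expected",proj(k,o["tool_pos"]+[0,0,.006]))
    for s,ce in blobs(k["image"],"red",8)[0]: print(s,ce.round(1))
u,v=proj(S,o["tool_pos"]-[0,0,.05]).astype(int); u2,v2=proj(T,o["tool_pos"]-[0,0,.05]).astype(int)
f=lambda I,u,v:cv2.resize(I[v-28:v+28,u-37:u+38],(400,300),interpolation=cv2.INTER_CUBIC)
cv2.imwrite("pics/w5.png",np.vstack([np.hstack([f(S["image"],u,v),f(T["image"],u2,v2)]),cv2.resize(c["image"][100:400,80:480],(800,600))[:300]])[...,::-1]); print(u,v,u2,v2)
E
```

```text
{'time_s': np.float64(7.2), 'tool_pos': array([0.5232, 0.1398, 0.1597]), 'tool_rot': array([1.799706e+02, 5.110000e-02, 1.910040e+01]), 'force': array([-0.1507, -0.4758, -1.0377]), 'qpos': array([ 21.6132,  12.0426, -43.8015, 102.6305,   8.9335,  68.9051,
       -95.6971])}
ring [283.43178558 164.03843689] (52.99069595336914, 53.80382537841797) [0.56691542 0.15607703 0.07      ] [46.6 -1.2 -0.2]
0.036 [285.21516376 250.55454521]
0.041 [285.26890693 253.63294837]
0.058 [285.47571407 265.47635905]
scene tip expected [219.65954221 183.17879501] knobmid expected [217.82191366 159.70220754]
[212 153  10  16 137] [216.8 160.4]
[401 262  29  20 443] [415.1 271.7]
top tip expected [248.8950155  218.63982058] knobmid expected [247.48420332 206.84067045]
[246 202   6   7  29] [248.4 205.1]
219 182 248 218
```

View pics/w5.png

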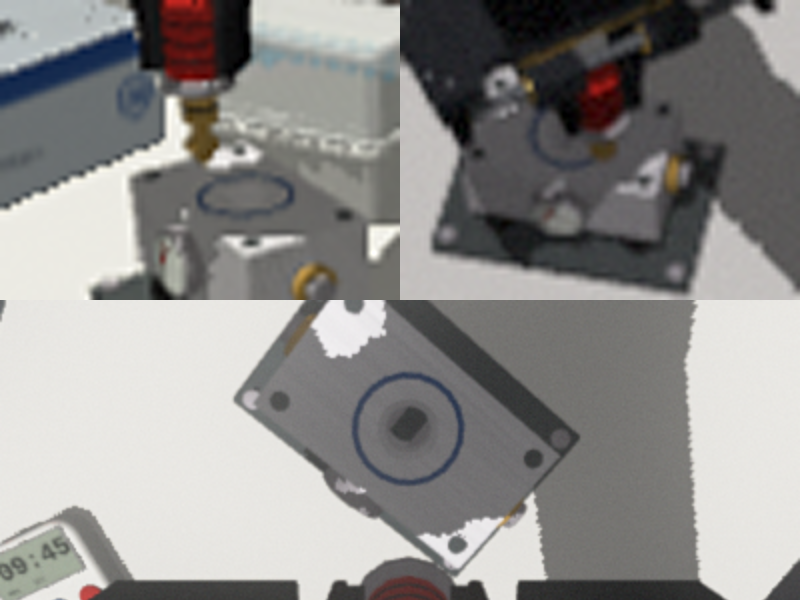

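Scene crop: plug hanging above the block beside the ring; wrist crop: ring centre (283,164) full-frame, flange front edge near (284,229). Now compare the flange's edge with where the TCP predicts it.

```bash
python3 - <<'E'
from h import *
o=sensors.get_obs(); c=vision.read_camera("wrist"); R=rot()
for z in(.036,.041):
  P=[proj(c,o["tool_pos"]+[0,0,-.052+z]+R@(.017*np.array([np.cos(a),np.sin(a),0]))) for a in np.radians(np.arange(-180,180,2))]
  P=np.array(P); print(z,"pred top row",P[:,1].min(),"cols",P[:,0].min(),P[:,0].max())
  for r in(232,234,236,238):
    up=P[:90]; q=P[P[:,1]<P[:,1].mean()]; q=q[np.abs(q[:,1]-r)<1.2]; print(r,q[:,0].round(1) if len(q) else None)
g=c["image"].astype(int).mean(2).astype(int)
for col in(280,285,290): print(col,g[222:244,col])
for r in(232,234,236,238): print(r,250,g[r,250:322])
E
```

```text
0.036 pred top row 224.25218028402006 cols 257.736985754309 312.56716816834006
232 [264.5 265.1 265.8 266.5 303.8 304.5 305.2 305.9]
234 [263.3 263.9 264.5 305.9 306.5 307.1]
236 [261.6 262.1 262.7 307.6 308.2 308.7]
238 [260.3 260.7 261.1 309.2 309.6 310. ]
0.041 pred top row 226.67011872923337 cols 257.04509079225625 313.3636872291497
232 [266.8 267.6 268.4 269.2 270.  300.4 301.3 302.1 302.9 303.7]
234 [264.6 265.3 266.  266.8 303.7 304.4 305.1 305.8]
236 [262.7 263.3 264.  264.6 305.8 306.5 307.1 307.7]
238 [261.6 262.1 262.7 307.7 308.3 308.9]
280 [226 227 226 226 228 227 214 110  82  92  94  92  93  94  92  89  83  66
  66  63  55  58]
285 [215 230 228 226 227 220 158  88  90  93  89  90  89  87  94  90  70  64
  65  55  54  64]
290 [ 95  97 100 148 214 229 225 187  92  84  89  91  87  86  88  90  87  72
  66  63  56  56]
232 250 [227 226 228 227 228 229 227 226 226 227 229 225 226 228 225 227 230 227
 212 169 109  87  84  88  89  90  92  95  94  93  94  93  94  92  94  89
  93  92  96  94  89  87  89  81  82  85  84  82  77  98 100 104 150 196
 187 186 220 229 232 233 225 176 
[... 243 characters left out ...]
  83  94 110 103 102 122
 150 165 170 173 178 173 120 140 200 227 228 228 225 225 226 227 225 225]
236 250 [228 228 226 228 226 227 227 226 228 225 227 228 226 202 143  91  85  87
  90  92  89  93  96  95  93  92  89  91  91  90  92  87  93  90  90  94
  92  91  89  93  88  92  90  91  90  90  89  87  89  88  88  84  77  80
  90  99  96  94  95 126 185 227 230 226 225 226 226 227 225 224 225 226]
238 250 [230 228 228 229 229 227 227 228 227 230 228 209 125  88  91  89  92  93
  91  91  94  90  94  92  90  90  88  86  87  88  83  79  74  70  65  70
  70  83  87  87  87  89  87  88  93  87  86  92  85  91  91  90  88  86
  91 111 126 150 188 226 228 226 227 226 228 227 228 227 227 227 228 226]
```

```bash
cat > fl.py <<'E'
from h import *
from scipy.optimize import least_squares
def flange():
    o=sensors.get_obs(); c=vision.read_camera("wrist"); R=rot(); g=cv2.GaussianBlur(c["image"],(3,3),0).astype(float).mean(2)
    pts=[]
    for col in range(270,290):
        s=g[218:240,col]; i=np.where((s[:-1]>=150)&(s[1:]<150))[0]
        if len(i): i=i[0]; pts.append((col,218+i+(s[i]-150)/(s[i]-s[i+1])))
    for r in range(231,241):
        s=g[r,250:285]; i=np.where((s[:-1]>=150)&(s[1:]<150))[0]
        if len(i): i=i[0]; pts.append((250+i+(s[i]-150)/(s[i]-s[i+1]),r))
    z=o["tool_pos"][2]-.016
    Q=np.array([(R.T@(plane(c,p,z)-o["tool_pos"]))[:2]*1000 for p in pts])
    f=least_squares(lambda t:np.hypot(*(Q-t).T)-17,[0,0],loss="soft_l1",f_scale=.3)
    return f.x,f.fun,c,o
if __name__=="__main__":
    t,res,c,o=flange(); print("flange centre in tool xy mm",t.round(2),np.abs(res).mean(),len(res))
    e,ax=ellip(c,(180,60,400,235),lambda R,G,B:(B>1.3*R+10)); p=plane(c,e,.07); q=shift([p[0],p[1],.16])
    print("port in tool",q,"needed",q[:2]-t)
E
python3 fl.py
```

```text
flange centre in tool xy mm [-2.55 -1.  ] 0.3013471633481404 30
port in tool [46.5 -0.6  0.1] needed [49.05436218  0.4008694 ]
```

Emit:
drive_tool:
  moves:
    - {"x": 10, "y": -0.1, "z": 0, "rx": 0, "ry": 0, "rz": 0, "fingers": 1}
    - {"x": 25, "y": -0.1, "z": 0, "rx": 0, "ry": 0, "rz": 0, "fingers": 1}
    - {"x": 40, "y": -0.1, "z": 0, "rx": 0, "ry": 0, "rz": 0, "fingers": 1}
    - {"x": 49, "y": -0.1, "z": 0, "rx": 0, "ry": 0, "rz": 0, "fingers": 1}
    - {"x": 49, "y": -0.1, "z": 10, "rx": 0, "ry": 0, "rz": 0, "fingers": 1}
    - {"x": 49, "y": -0.1, "z": 25, "rx": 0, "ry": 0, "rz": 0, "fingers": 1}
    - {"x": 49, "y": -0.1, "z": 35, "rx": 0, "ry": 0, "rz": 0, "fingers": 1}
    - {"x": 49, "y": -0.1, "z": 35, "rx": 0, "ry": 0, "rz": 0, "fingers": 1}

```text
time_s: 8.45
tool_pos: [0.5684, 0.1567, 0.1236]
tool_rot: [-180.0, 0.2, 19.2]
force: [0.5, 0.4, -0.2]
grip_width: 0.0251
grasp_force: 38.0
```

```bash
python3 - <<'E'
from h import *
o=sensors.get_obs(); print({k:np.round(o[k],4) for k in("time_s","tool_pos","tool_rot","force")})
S=vision.read_camera("scene"); T=vision.read_camera("top"); c=vision.read_camera("wrist")
u,v=proj(S,o["tool_pos"]-[0,0,.05]).astype(int); u2,v2=proj(T,o["tool_pos"]-[0,0,.05]).astype(int)
f=lambda I,u,v:cv2.resize(I[v-28:v+28,u-37:u+38],(400,300),interpolation=cv2.INTER_CUBIC)
cv2.imwrite("pics/w6.png",np.vstack([np.hstack([f(S["image"],u,v),f(T["image"],u2,v2)]),cv2.resize(c["image"][180:330,80:480],(800,300))])[...,::-1])
E
```

```text
{'time_s': np.float64(8.45), 'tool_pos': array([0.5684, 0.1567, 0.1236]), 'tool_rot': array([-1.799952e+02,  1.509000e-01,  1.918610e+01]), 'force': array([ 0.4539,  0.385 , -0.1541])}
```

View pics/w6.png

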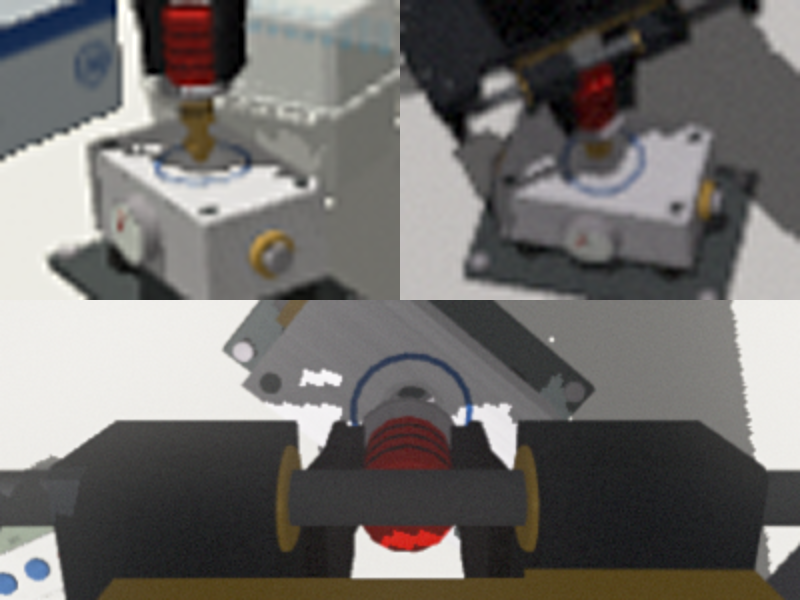

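Tip is inside the ring in all three views (scene (198,160) against ring centre (203,160)). Descending in steps.

Emit:
drive_tool:
  moves:
    - {"x": 0, "y": 0.5, "z": 2, "rx": 0, "ry": 0, "rz": 0, "fingers": 1}
    - {"x": 0, "y": 0.5, "z": 4, "rx": 0, "ry": 0, "rz": 0, "fingers": 1}
    - {"x": 0, "y": 0.5, "z": 6, "rx": 0, "ry": 0, "rz": 0, "fingers": 1}
    - {"x": 0, "y": 0.5, "z": 8, "rx": 0, "ry": 0, "rz": 0, "fingers": 1}
    - {"x": 0, "y": 0.5, "z": 10, "rx": 0, "ry": 0, "rz": 0, "fingers": 1}
    - {"x": 0, "y": 0.5, "z": 12, "rx": 0, "ry": 0, "rz": 0, "fingers": 1}
    - {"x": 0, "y": 0.5, "z": 12, "rx": 0, "ry": 0, "rz": 0, "fingers": 1}

```text
time_s: 9.48
tool_pos: [0.5696, 0.1566, 0.1128]
tool_rot: [180.0, 0.0, 19.2]
force: [-0.1, -0.6, -1.0]
grip_width: 0.0254
grasp_force: 38.0
```

No contact; the land is at the bore. Continue.

Emit:
drive_tool:
  moves:
    - {"x": 0, "y": 0, "z": 1, "rx": 0, "ry": 0, "rz": 0, "fingers": 1}
    - {"x": 0, "y": 0, "z": 2, "rx": 0, "ry": 0, "rz": 0, "fingers": 1}
    - {"x": 0, "y": 0, "z": 3, "rx": 0, "ry": 0, "rz": 0, "fingers": 1}
    - {"x": 0, "y": 0, "z": 4, "rx": 0, "ry": 0, "rz": 0, "fingers": 1}
    - {"x": 0, "y": 0, "z": 5, "rx": 0, "ry": 0, "rz": 0, "fingers": 1}
    - {"x": 0, "y": 0, "z": 6, "rx": 0, "ry": 0, "rz": 0, "fingers": 1}
    - {"x": 0, "y": 0, "z": 6, "rx": 0, "ry": 0, "rz": 0, "fingers": 1}

```text
time_s: 10.35
tool_pos: [0.5696, 0.1567, 0.1069]
tool_rot: [180.0, 0.0, 19.2]
force: [-1.0, 1.0, -0.5]
grip_width: 0.0253
grasp_force: 38.0
```

Emit:
drive_tool:
  moves:
    - {"x": 0, "y": 0, "z": 1, "rx": 0, "ry": 0, "rz": 0, "fingers": 1}
    - {"x": 0, "y": 0, "z": 2, "rx": 0, "ry": 0, "rz": 0, "fingers": 1}
    - {"x": 0, "y": 0, "z": 3, "rx": 0, "ry": 0, "rz": 0, "fingers": 1}
    - {"x": 0, "y": 0, "z": 4, "rx": 0, "ry": 0, "rz": 0, "fingers": 1}
    - {"x": 0, "y": 0, "z": 4, "rx": 0, "ry": 0, "rz": 0, "fingers": 1}

```text
time_s: 10.98
tool_pos: [0.5696, 0.1567, 0.1029]
tool_rot: [-180.0, 0.0, 19.2]
force: [-0.4, -0.5, -1.5]
grip_width: 0.0251
grasp_force: 38.0
```

Emit:
drive_tool:
  moves:
    - {"x": 0, "y": 0, "z": 1, "rx": 0, "ry": 0, "rz": 0, "fingers": 1}
    - {"x": 0, "y": 0, "z": 2, "rx": 0, "ry": 0, "rz": 0, "fingers": 1}
    - {"x": 0, "y": 0, "z": 3, "rx": 0, "ry": 0, "rz": 0, "fingers": 1}
    - {"x": 0, "y": 0, "z": 3, "rx": 0, "ry": 0, "rz": 0, "fingers": 1}

```text
time_s: 11.48
tool_pos: [0.5697, 0.1565, 0.1]
tool_rot: [180.0, 0.0, 19.2]
force: [0.2, -0.8, -0.1]
grip_width: 0.0255
grasp_force: 38.0
```

Emit:
drive_tool:
  moves:
    - {"x": 0, "y": 0, "z": 1, "rx": 0, "ry": 0, "rz": 0, "fingers": 1}
    - {"x": 0, "y": 0, "z": 2, "rx": 0, "ry": 0, "rz": 0, "fingers": 1}
    - {"x": 0, "y": 0, "z": 3, "rx": 0, "ry": 0, "rz": 0, "fingers": 1}
    - {"x": 0, "y": 0, "z": 3, "rx": 0, "ry": 0, "rz": 0, "fingers": 1}

```text
time_s: 11.98
tool_pos: [0.5698, 0.1564, 0.0971]
tool_rot: [180.0, -0.0, 19.2]
force: [-0.8, -2.0, 2.0]
grip_width: 0.0252
grasp_force: 38.0
```

Emit:
drive_tool:
  moves:
    - {"x": 0, "y": 0, "z": 1, "rx": 0, "ry": 0, "rz": 0, "fingers": 1}
    - {"x": 0, "y": 0, "z": 2, "rx": 0, "ry": 0, "rz": 0, "fingers": 1}
    - {"x": 0, "y": 0, "z": 2, "rx": 0, "ry": 0, "rz": 0, "fingers": 1}

```text
time_s: 12.35
tool_pos: [0.5698, 0.1565, 0.0951]
tool_rot: [180.0, 0.0, 19.2]
force: [-0.7, -2.0, 3.6]
grip_width: 0.0248
grasp_force: 38.0
```

Emit:
drive_tool:
  moves:
    - {"x": 0, "y": 0.3, "z": 1, "rx": 0, "ry": 0, "rz": 0, "fingers": 1}
    - {"x": 0, "y": 0.3, "z": 2, "rx": 0, "ry": 0, "rz": 0, "fingers": 1}
    - {"x": 0, "y": 0.3, "z": 2, "rx": 0, "ry": 0, "rz": 0, "fingers": 1}

```text
time_s: 12.72
tool_pos: [0.5699, 0.1565, 0.0936]
tool_rot: [180.0, -0.0, 19.2]
force: [-1.3, -1.6, 6.8]
grip_width: 0.0251
grasp_force: 38.0
```

Emit:
drive_tool:
  moves:
    - {"x": 0, "y": 0, "z": 1, "rx": 0, "ry": 0, "rz": 0, "fingers": 1}
    - {"x": 0, "y": 0, "z": 2, "rx": 0, "ry": 0, "rz": 0, "fingers": 1}
    - {"x": 0, "y": 0, "z": 2, "rx": 0, "ry": 0, "rz": 0, "fingers": 1}

```text
time_s: 13.1
tool_pos: [0.5693, 0.1562, 0.0899]
tool_rot: [-180.0, 0.1, 19.2]
force: [0.9, -1.1, -3.0]
grip_width: 0.025
grasp_force: 38.0
```

Emit:
drive_tool:
  moves:
    - {"x": 0, "y": 0, "z": 1, "rx": 0, "ry": 0, "rz": 0, "fingers": 1}
    - {"x": 0, "y": 0, "z": 2, "rx": 0, "ry": 0, "rz": 0, "fingers": 1}
    - {"x": 0, "y": 0, "z": 2, "rx": 0, "ry": 0, "rz": 0, "fingers": 1}

```text
time_s: 13.48
tool_pos: [0.5696, 0.1565, 0.0891]
tool_rot: [-180.0, 0.0, 19.2]
force: [-1.2, -1.3, 0.4]
grip_width: 0.025
grasp_force: 38.0
```

Emit:
drive_tool:
  moves:
    - {"x": 0, "y": 0, "z": 0.7, "rx": 0, "ry": 0, "rz": 0, "fingers": 1}
    - {"x": 0, "y": 0, "z": 1.4, "rx": 0, "ry": 0, "rz": 0, "fingers": 1}
    - {"x": 0, "y": 0, "z": 1.4, "rx": 0, "ry": 0, "rz": 0, "fingers": 1}

```text
time_s: 13.85
tool_pos: [0.5696, 0.1564, 0.0874]
tool_rot: [-180.0, 0.0, 19.2]
force: [-1.3, -0.9, 0.6]
grip_width: 0.0253
grasp_force: 38.0
```

Emit:
drive_tool:
  moves:
    - {"x": 0, "y": 0, "z": 0.5, "rx": 0, "ry": 0, "rz": 0, "fingers": 1}
    - {"x": 0, "y": 0, "z": 1, "rx": 0, "ry": 0, "rz": 0, "fingers": 1}
    - {"x": 0, "y": 0, "z": 1, "rx": 0, "ry": 0, "rz": 0, "fingers": 1}

```text
time_s: 14.22
tool_pos: [0.5697, 0.1564, 0.0866]
tool_rot: [180.0, 0.0, 19.2]
force: [-1.8, -0.2, 1.6]
grip_width: 0.0252
grasp_force: 38.0
```

Emit:
drive_tool:
  moves:
    - {"x": 0, "y": 0, "z": 0.5, "rx": 0, "ry": 0, "rz": 0, "fingers": 1}
    - {"x": 0, "y": 0, "z": 1, "rx": 0, "ry": 0, "rz": 0, "fingers": 1}
    - {"x": 0, "y": 0, "z": 1, "rx": 0, "ry": 0, "rz": 0, "fingers": 1}

```text
time_s: 14.6
tool_pos: [0.5698, 0.1563, 0.0857]
tool_rot: [180.0, 0.0, 19.2]
force: [-2.8, -1.7, 2.1]
grip_width: 0.0251
grasp_force: 38.0
```

Emit:
drive_tool:
  moves:
    - {"x": -0.4, "y": 0.2, "z": 0.5, "rx": 0, "ry": 0, "rz": 0, "fingers": 1}
    - {"x": -0.4, "y": 0.2, "z": 0.7, "rx": 0, "ry": 0, "rz": 0, "fingers": 1}
    - {"x": -0.4, "y": 0.2, "z": 0.7, "rx": 0, "ry": 0, "rz": 0, "fingers": 1}

```text
time_s: 14.98
tool_pos: [0.5698, 0.1563, 0.0853]
tool_rot: [180.0, -0.0, 19.2]
force: [-2.6, -0.9, 4.8]
grip_width: 0.0251
grasp_force: 38.0
```

Emit:
drive_tool:
  moves:
    - {"x": 0, "y": 0, "z": 0.5, "rx": 0, "ry": 0, "rz": 0, "fingers": 1}
    - {"x": 0, "y": 0, "z": 0.7, "rx": 0, "ry": 0, "rz": 0, "fingers": 1}
    - {"x": 0, "y": 0, "z": 0.7, "rx": 0, "ry": 0, "rz": 0, "fingers": 1}

```text
time_s: 15.35
tool_pos: [0.5698, 0.1563, 0.0849]
tool_rot: [180.0, -0.0, 19.2]
force: [-3.8, -0.9, 7.3]
grip_width: 0.0251
grasp_force: 38.0
```

Emit:
drive_tool:
  moves:
    - {"x": -0.3, "y": 0, "z": 0.5, "rx": 0, "ry": 0, "rz": 0, "fingers": 1}
    - {"x": -0.3, "y": 0, "z": 1.0, "rx": 0, "ry": 0, "rz": 0, "fingers": 1}
    - {"x": -0.3, "y": 0, "z": 1.0, "rx": 0, "ry": 0, "rz": 0, "fingers": 1}
    - {"x": -0.3, "y": 0, "z": 1.0, "rx": 0, "ry": 0, "rz": 0, "fingers": 1}

```text
time_s: 15.85
tool_pos: [0.5698, 0.1563, 0.0845]
tool_rot: [180.0, -0.1, 19.2]
force: [-4.2, -1.6, 10.1]
grip_width: 0.0252
grasp_force: 38.0
```

```bash
python3 - <<'E'
from h import *
o=sensors.get_obs(); print({k:np.round(o[k],4) for k in("time_s","tool_pos","tool_rot","force")})
S=vision.read_camera("scene"); c=vision.read_camera("wrist")
u,v=proj(S,o["tool_pos"]-[0,0,.02]).astype(int)
f=lambda I,u,v:cv2.resize(I[v-28:v+28,u-37:u+38],(400,300),interpolation=cv2.INTER_CUBIC)
cv2.imwrite("pics/w7.png",np.hstack([f(S["image"],u,v),cv2.resize(c["image"][180:330,180:380],(400,300))])[...,::-1])
E
```

```text
{'time_s': np.float64(15.85), 'tool_pos': array([0.5698, 0.1563, 0.0845]), 'tool_rot': array([ 1.799727e+02, -7.290000e-02,  1.918570e+01]), 'force': array([-4.2051, -1.6064, 10.0743])}
```

View pics/w7.png

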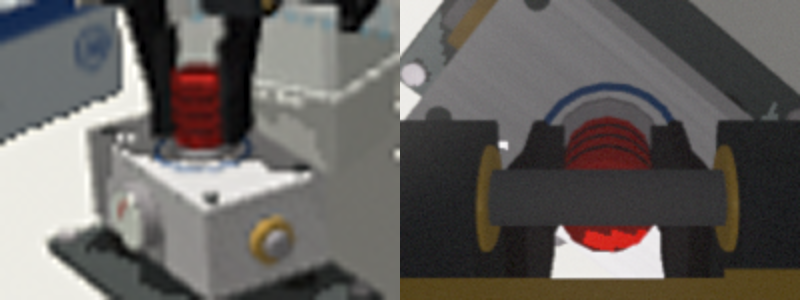

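Scene crop: the flange is flat on the block inside the blue ring. The force slope extrapolates to the block's rest height exactly when the plug is home, so it is seated. Now the pull.

Emit:
drive_tool:
  moves:
    - {"x": 0, "y": 0, "z": -1, "rx": 0, "ry": 0, "rz": 0, "fingers": 1}
    - {"x": 0, "y": 0, "z": -2, "rx": 0, "ry": 0, "rz": 0, "fingers": 1}
    - {"x": 0, "y": 0, "z": -3, "rx": 0, "ry": 0, "rz": 0, "fingers": 1}
    - {"x": 0, "y": 0, "z": -3.5, "rx": 0, "ry": 0, "rz": 0, "fingers": 1}
    - {"x": 0, "y": 0, "z": -3.5, "rx": 0, "ry": 0, "rz": 0, "fingers": 1}

```text
time_s: 16.58
tool_pos: [0.5692, 0.1561, 0.0864]
tool_rot: [-180.0, -0.0, 19.2]
force: [-0.4, 0.5, -0.8]
grip_width: 0.0252
grasp_force: 38.0
```

Emit:
drive_tool:
  moves:
    - {"x": 0, "y": 0, "z": -0.7, "rx": 0, "ry": 0, "rz": 0, "fingers": 1}
    - {"x": 0, "y": 0, "z": -1.4, "rx": 0, "ry": 0, "rz": 0, "fingers": 1}
    - {"x": 0, "y": 0, "z": -1.4, "rx": 0, "ry": 0, "rz": 0, "fingers": 1}

```text
time_s: 16.95
tool_pos: [0.5692, 0.156, 0.0881]
tool_rot: [180.0, 0.0, 19.2]
force: [0.5, -0.5, -2.2]
grip_width: 0.025
grasp_force: 38.0
```

Emit:
drive_tool:
  moves:
    - {"x": 0, "y": 0, "z": -0.7, "rx": 0, "ry": 0, "rz": 0, "fingers": 1}
    - {"x": 0, "y": 0, "z": -1.4, "rx": 0, "ry": 0, "rz": 0, "fingers": 1}
    - {"x": 0, "y": 0, "z": -1.4, "rx": 0, "ry": 0, "rz": 0, "fingers": 1}

```text
time_s: 17.32
tool_pos: [0.569, 0.1559, 0.089]
tool_rot: [-180.0, 0.0, 19.2]
force: [0.9, 0.6, -4.9]
grip_width: 0.0253
grasp_force: 38.0
```

Emit:
drive_tool:
  moves:
    - {"x": 0, "y": 0, "z": -0.6, "rx": 0, "ry": 0, "rz": 0, "fingers": 1}
    - {"x": 0, "y": 0, "z": -1.2, "rx": 0, "ry": 0, "rz": 0, "fingers": 1}
    - {"x": 0, "y": 0, "z": -1.8, "rx": 0, "ry": 0, "rz": 0, "fingers": 1}
    - {"x": 0, "y": 0, "z": -1.8, "rx": 0, "ry": 0, "rz": 0, "fingers": 1}

```text
time_s: 17.82
tool_pos: [0.5687, 0.1558, 0.0905]
tool_rot: [-180.0, 0.1, 19.2]
force: [2.2, 1.7, -14.2]
grip_width: 0.0253
grasp_force: 38.0
```

Emit:
drive_tool:
  moves:
    - {"x": 0, "y": 0, "z": 0.3, "rx": 0, "ry": 0, "rz": 0, "fingers": 1}
    - {"x": 0, "y": 0, "z": 0.3, "rx": 0, "ry": 0, "rz": 0, "fingers": 1}
    - {"x": 0, "y": 0, "z": 0.3, "rx": 0, "ry": 0, "rz": 0, "fingers": 1}

```text
time_s: 18.2
tool_pos: [0.5688, 0.1559, 0.0906]
tool_rot: [-180.0, 0.1, 19.2]
force: [2.4, 0.8, -15.1]
grip_width: 0.0252
grasp_force: 38.0
```

Emit:
drive_tool:
  moves:
    - {"x": 0, "y": 0, "z": 0, "rx": 0, "ry": 0, "rz": 0, "fingers": 1}
    - {"x": 0, "y": 0, "z": 0, "rx": 0, "ry": 0, "rz": 0, "fingers": 1}
    - {"x": 0, "y": 0, "z": 0, "rx": 0, "ry": 0, "rz": 0, "fingers": 1}
    - {"x": 0, "y": 0, "z": 0, "rx": 0, "ry": 0, "rz": 0, "fingers": 1}

```text
time_s: 18.7
tool_pos: [0.569, 0.1559, 0.0908]
tool_rot: [180.0, 0.0, 19.2]
force: [1.6, 0.2, -15.9]
grip_width: 0.0251
grasp_force: 38.0
```

Emit:
drive_tool:
  moves:
    - {"x": 0, "y": 0, "z": 0.8, "rx": 0, "ry": 0, "rz": 0, "fingers": 1}
    - {"x": 0, "y": 0, "z": 0.8, "rx": 0, "ry": 0, "rz": 0, "fingers": 1}

```text
time_s: 18.95
tool_pos: [0.5691, 0.1559, 0.0904]
tool_rot: [180.0, 0.0, 19.2]
force: [0.9, 1.1, -13.0]
grip_width: 0.0251
grasp_force: 38.0
```

Emit:
drive_tool:
  moves:
    - {"x": 0, "y": 0, "z": 0, "rx": 0, "ry": 0, "rz": 0, "fingers": 1}
    - {"x": 0, "y": 0, "z": 0, "rx": 0, "ry": 0, "rz": 0, "fingers": 1}

```text
time_s: 19.2
tool_pos: [0.5692, 0.1559, 0.0903]
tool_rot: [180.0, 0.0, 19.2]
force: [-0.1, -1.1, -13.7]
grip_width: 0.0249
grasp_force: 38.0
```

Emit:
drive_tool:
  moves:
    - {"x": 0, "y": 0, "z": 0.2, "rx": 0, "ry": 0, "rz": 0, "fingers": 1}
    - {"x": 0, "y": 0, "z": 0.2, "rx": 0, "ry": 0, "rz": 0, "fingers": 1}
    - {"x": 0, "y": 0, "z": 0.2, "rx": 0, "ry": 0, "rz": 0, "fingers": 1}
    - {"x": 0, "y": 0, "z": 0.2, "rx": 0, "ry": 0, "rz": 0, "fingers": 1}
    - {"x": 0, "y": 0, "z": 0.2, "rx": 0, "ry": 0, "rz": 0, "fingers": 1}

```text
time_s: 19.82
tool_pos: [0.5693, 0.1559, 0.0901]
tool_rot: [180.0, -0.0, 19.2]
force: [0.6, 0.1, -11.9]
grip_width: 0.0253
grasp_force: 38.0
```

Emit:
drive_tool:
  moves:
    - {"x": 0, "y": 0, "z": 0, "rx": 0, "ry": 0, "rz": 0, "fingers": 1}
    - {"x": 0, "y": 0, "z": 0, "rx": 0, "ry": 0, "rz": 0, "fingers": 1}
    - {"x": 0, "y": 0, "z": 0, "rx": 0, "ry": 0, "rz": 0, "fingers": 1}
    - {"x": 0, "y": 0, "z": 0, "rx": 0, "ry": 0, "rz": 0, "fingers": 1}
    - {"x": 0, "y": 0, "z": 0, "rx": 0, "ry": 0, "rz": 0, "fingers": 1}
    - {"x": 0, "y": 0, "z": 0, "rx": 0, "ry": 0, "rz": 0, "fingers": 1}

```text
time_s: 20.58
tool_pos: [0.5692, 0.156, 0.09]
tool_rot: [180.0, -0.0, 19.2]
force: [0.6, 1.5, -11.6]
grip_width: 0.025
grasp_force: 38.0
```

Emit:
drive_tool:
  moves:
    - {"x": 0, "y": 0, "z": 0, "rx": 0, "ry": 0, "rz": 0, "fingers": 1}
    - {"x": 0, "y": 0, "z": 0, "rx": 0, "ry": 0, "rz": 0, "fingers": 1}
    - {"x": 0, "y": 0, "z": 0, "rx": 0, "ry": 0, "rz": 0, "fingers": 1}
    - {"x": 0, "y": 0, "z": 0, "rx": 0, "ry": 0, "rz": 0, "fingers": 1}
    - {"x": 0, "y": 0, "z": 0, "rx": 0, "ry": 0, "rz": 0, "fingers": 1}
    - {"x": 0, "y": 0, "z": 0, "rx": 0, "ry": 0, "rz": 0, "fingers": 1}

```text
time_s: 21.32
tool_pos: [0.5692, 0.156, 0.09]
tool_rot: [180.0, -0.0, 19.2]
force: [-0.3, 1.5, -10.9]
grip_width: 0.025
grasp_force: 38.0
```

Held steady at 11–12 N for 1.5 s. Lower back to home and release.

Emit:
drive_tool:
  moves:
    - {"x": 0, "y": 0, "z": 0.8, "rx": 0, "ry": 0, "rz": 0, "fingers": 1}
    - {"x": 0, "y": 0, "z": 1.6, "rx": 0, "ry": 0, "rz": 0, "fingers": 1}
    - {"x": 0, "y": 0, "z": 2.4, "rx": 0, "ry": 0, "rz": 0, "fingers": 1}
    - {"x": 0, "y": 0, "z": 3.2, "rx": 0, "ry": 0, "rz": 0, "fingers": 1}
    - {"x": 0, "y": 0, "z": 3.8, "rx": 0, "ry": 0, "rz": 0, "fingers": 1}
    - {"x": 0, "y": 0, "z": 3.8, "rx": 0, "ry": 0, "rz": 0, "fingers": 1}
    - {"x": 0, "y": 0, "z": 3.8, "rx": 0, "ry": 0, "rz": 0, "fingers": 1}

```text
time_s: 22.2
tool_pos: [0.5698, 0.156, 0.0866]
tool_rot: [180.0, -0.1, 19.2]
force: [-0.6, 0.2, -0.8]
grip_width: 0.0249
grasp_force: 38.0
```

Emit:
drive_tool:
  moves:
    - {"x": 0, "y": 0, "z": 0.4, "rx": 0, "ry": 0, "rz": 0, "fingers": 1}
    - {"x": 0, "y": 0, "z": 0.6, "rx": 0, "ry": 0, "rz": 0, "fingers": 1}
    - {"x": 0, "y": 0, "z": 0.6, "rx": 0, "ry": 0, "rz": 0, "fingers": 0.2}
    - {"x": 0, "y": 0, "z": 0.6, "rx": 0, "ry": 0, "rz": 0, "fingers": 0}
    - {"x": 0, "y": 0, "z": 0.6, "rx": 0, "ry": 0, "rz": 0, "fingers": -0.3}
    - {"x": 0, "y": 0, "z": 0.6, "rx": 0, "ry": 0, "rz": 0, "fingers": -0.3}
    - {"x": 0, "y": 0, "z": 0.6, "rx": 0, "ry": 0, "rz": 0, "fingers": -0.3}

```text
time_s: 23.08
tool_pos: [0.5692, 0.156, 0.0856]
tool_rot: [180.0, 0.0, 19.2]
force: [-0.9, 0.5, -0.1]
grip_width: 0.0557
grasp_force: 0.0
```

Emit:
drive_tool:
  moves:
    - {"x": 0, "y": 0, "z": -5, "rx": 0, "ry": 0, "rz": 0, "fingers": -0.3}
    - {"x": 0, "y": 0, "z": -20, "rx": 0, "ry": 0, "rz": 0, "fingers": -0.3}
    - {"x": 0, "y": 0, "z": -45, "rx": 0, "ry": 0, "rz": 0, "fingers": -0.3}
    - {"x": 0, "y": 0, "z": -75, "rx": 0, "ry": 0, "rz": 0, "fingers": -0.3}
    - {"x": 0, "y": 0, "z": -105, "rx": 0, "ry": 0, "rz": 0, "fingers": -0.3}
    - {"x": 0, "y": 0, "z": -120, "rx": 0, "ry": 0, "rz": 0, "fingers": -0.3}
    - {"x": 0, "y": 0, "z": -120, "rx": 0, "ry": 0, "rz": 0, "fingers": -0.3}

```text
time_s: 23.95
tool_pos: [0.5698, 0.1563, 0.207]
tool_rot: [180.0, -0.1, 19.2]
force: [-0.6, 0.7, 0.1]
grip_width: 0.0568
grasp_force: 0.0
```

```bash
python3 - <<'E'
from h import *
S=vision.read_camera("scene"); c=vision.read_camera("wrist")
cv2.imwrite("pics/w8.png",np.hstack([cv2.resize(S["image"][150:240,170:290],(400,300),interpolation=cv2.INTER_CUBIC),cv2.resize(c["image"],(400,300))])[...,::-1])
for s,ce in blobs(S["image"],"red",20)[0]: print(s,ce)
print(proj(S,[.5675,.156,.0925]),sensors.get_obs()["tool_pos"])
E
```

```text
[223 175  10  15 132] [227.10606061 181.84090909]
[401 262  29  20 443] [415.09706546 271.67268623]
[226.6764994  181.36298094] [0.56871935 0.15566349 0.20475265]
```

View pics/w8.png

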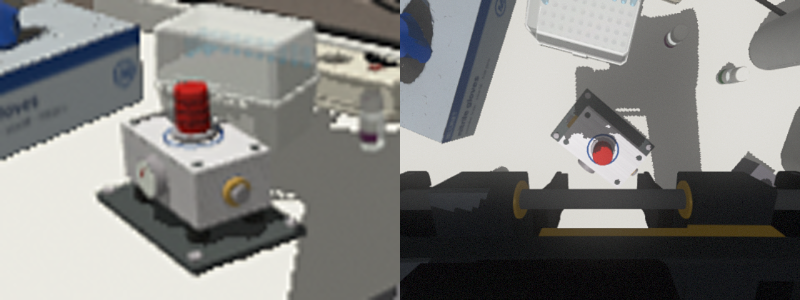

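The plug stands upright in the port with its flange on the block (scene (227,182), expected (226.7,181.4)). Nothing else has moved and the gripper is clear.

```bash
python3 -c "
from cell import workorder; print(workorder.sign_off())"
```

```text
the job is handed in; nothing more can be done
None
```

The red plug is latched home in the port. Insertion force read at most about 10 N. The pull read 11–12 N for 1.5 s, with a brief 15.9 N peak while I adjusted it. The plug was released upright, and the job was handed in at about 24 s.

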